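Put the glasses away and close the ratchet-lid key box

TASK

Put the blue glasses case away in the wooden key box, laying it flat inside, right way up, and close the mirror lid until its spring catch snaps and the lid is fully shut. The lid is held up by a ratchet, so flip the red-handled release lever over towards the front of the box while the lid is still up; never force the lid against the ratchet and do not slam it. Leave the key dish, shoehorn and keys where they are.

Things in the scene. Friction and masses are not known exactly. Their poses are not given: they have to be found in the camera images.
- keybox: Open wooden box, fixed, outside 170 (x) by 200 (y) by 60 mm high, walls and floor 6 mm. Origin: centre of its underside; z up, -x its front, +x the hinge side, +y the side with ratchet wheel and lever (reaching 90 mm out from the +y wall, below 125 mm). The case fits lengthwise along y; 20 mm in front of the box centre leaves the gripper room before the raised lid.
- lid (a joint): Mirror lid angle, rad: 0 shut, 1.57 upright, max 1.75; starts 1.4 to 1.65. Plate 180 long, 200 wide, 8 mm thick. Stiff hinge: stays where left, moves with 1 to 4 N at the front edge. Locked, it sinks at most 0.2 rad before the ratchet stops it. In the last 0.07 rad it rides over a spring catch (about 10 N at the edge), then snaps to 0; short of that it is left ajar at 0.06.
- lid_hinge (a point): Middle of the lid's hinge axis (along the box's y), 85 mm behind the box centre (+x), 62 mm above the shelf top.
- lid_edge (a point): Middle of the lid's front edge on its outer (top) face: 180 mm from the hinge axis along the lid, 6 mm out from the hinge axis plane; 68 mm above the shelf top when shut.
- lever (a joint): Angle of the ratchet release lever (the pawl), rad. 0 to 0.3: it leans towards the hinge side, pawl in the teeth (locked). Flipping it towards the box's front (-x of the box), over the upright (0.45) to its stop at 0.95, frees the lid; an over-centre spring holds it at either end, so beyond 0.6 it goes on to the stop by itself. Needs about 2 N at the handle.
- lever_grip (a point): Point on the axis of the lever's red handle bar (12 mm thick, 70 mm long along the box's y), 27 mm from its free outer end, 63 mm out from the box's +y wall. It swings on a 90 mm radius about a pivot 35 mm behind the box centre, 20 mm above the shelf top: 100 to 110 mm high, 80 mm of travel towards the box's -x. Push from the hinge side with closed fingers.
- glasses_case: Closed blue hard glasses case, loose, lying flat, 54 (x) by 155 (y) by 36 mm high, 80 to 170 g. Origin: centre of its underside; long axis is y. Grasp across its 54 mm width.
- key_dish: White ceramic key dish, 116 mm across, 28 mm high, loose, to be left alone. Origin: centre of its underside.
- shoehorn: Black plastic shoehorn, 180 mm long, 40 mm wide, 9 mm high, loose, lying flat, to be left alone. Origin: about its middle, underside.
- keys: Steel key ring with three keys, about 90 mm across, 4 mm high, loose, to be left alone. Origin: centre of the ring, underside.

How it is judged:
On the way:
1. the release lever is flipped over (beyond 0.6 rad) while the lid is still up (above 1.15 rad) (value of joint lever above 0.6 rad and value of joint lid above 1.15 rad), for 0.2 s.
At the end, for the whole second after the job is handed in: The lid is snapped shut (below 0.025 rad) and the glasses case lies still inside the box, right way up, flat (within 0.12 rad) on the box floor (underside within 12 mm of the shelf top's height) (value of joint lid below 0.025 rad and x of glasses_case in the frame of keybox between -0.06 and 0.06 m and y of glasses_case in the frame of keybox between -0.04 and 0.04 m and z of glasses_case in the frame of keybox below 0.012 m and angle between glasses_case's own z axis and vertical below 0.12 rad and linear speed of glasses_case below 0.02 m/s); the robot touches nothing.
It fails at once if the lid is forced down (below 1.0 rad) without the lever flipped over (lever below 0.4 rad) (value of joint lid between 0.1 and 1 rad and value of joint lever below 0.4 rad).
It fails at once if the lid is slammed (closing faster than 3 rad/s) (velocity of joint lid below -3 rad/s).
It fails at once if the glasses case falls fast into the box (over 0.8 m/s between its rim and floor) (linear speed of glasses_case above 0.8 m/s and horizontal distance between glasses_case and keybox below 0.08 m and z of glasses_case in the frame of keybox below 0.06 m).
It fails at once if the key dish, shoehorn or keys are moved more than 30 mm (distance of any of key_dish, shoehorn, keys from where it was at the start of the episode above 0.03 m).
It also fails if it takes over 64 s, if anything falls off the work surface, if the arm or the gripper's body presses on something with over 40 N, if the wrist force passes 120 N, or if a joint passes its speed limit or range.

ROBOT

A 7-joint arm with a two-finger parallel gripper is mounted at the origin on the work surface. World frame = base frame: x ahead of the robot, y to its left, z up, the work surface at z = 0. Lengths are in m, angles in rad, forces in N, time in s.
With the tool pointing down it reaches from about 0.425 to 0.925 m from the base axis. Payload 6.8 kg.
Tool frame: the origin (TCP) lies where the fingers leave the gripper's body, on its centre line; the fingertips stand 73 mm ahead of it and the grasp point (between the pads) lies 54 mm ahead of it; z points along the fingers, y is the line along which they close (so a half turn about z gives the same grasp; the last joint's range is limited). The gripper opens to 85 mm and grips with 20 to 120 N. Pads are 22 mm wide; open, the fingers measure 114 mm over their backs; the gripper's body (76 mm by 85 mm) begins 54 mm behind the grasp point. The pads swing forward as they close: fully open they stand 13 mm farther back than shut.
Start: joints at [1.141, 0.477, 0.022, 1.555, -0.011, 1.109, -0.083], TCP at [0.213, -0.64, 0.304] pointing down, gripper open.
Joint ranges: [-2.96, 2.96], [-0.34, 2.1], [-1.41, 1.46], [0.24, 2.44], [-1.37, 4.51], [0.17, 1.92], [-2.96, 2.96]. Speed limits (rad/s): [2.39, 2.39, 3.14, 3.14, 3.14, 3.14, 3.14].

INTERFACE

Orientations are given as a rotation vector (axis times angle).
In Python, from bench import r gives the robot as it stands.
- The arm moves only by the tool run_rows, called after "Emit:" by a JSON object that holds its "api" and its "payload", one argument or row to a line. Schema: {"type":"object","properties":{"rows":{"type":"array","items":{"type":"array","prefixItems":[{"type":"array","items":{"type":"number"},"minItems":3,"maxItems":3},{"type":"array","items":{"type":"number"},"minItems":3,"maxItems":3}],"minItems":2,"maxItems":2},"minItems":1,"maxItems":5},"finger_gap":{"type":"number"},"force":{"type":"number"},"only":{"type":"string"},"quiet":{"type":"boolean"},"lines":{"type":"string"}},"required":["rows"],"additionalProperties":false}. rows is a list of rows, 1 to 5 of them, each written [[dx, dy, dz], [rx, ry, rz]]: dx, dy, dz in parts of the range, where 1.0 means 0.5 m, then a rotation vector rx, ry, rz in a scale on which 1.0 is pi/2 rad; each row is the pose to reach, as a shift and turn from the pose commanded when the call began, along the tool's axes at that moment; what a row does not reach only later rows make up. A row lasts 1/10 s, in which the tool goes at most 0.05 m and 0.15 rad, less where a joint would pass 70% of its speed; a pose out of reach is approached as far as the arm can. finger_gap is the finger opening in m, set as the call begins (left out keeps the last). The fingers move at their own pace and stop on an object; force is the grip in N (left out, the last holds). Time passes only in rows, so rows that do not move let the fingers close. The tool returns the time, the measured TCP pose, the force, the opening and the grip force at its end. only (a regular expression) keeps the lines of the reply that match it, lines (a string "A,B") keeps lines A to B, and quiet returns only ok. Shift and turn numbers lie between -1 and 1, and a call with a number outside is refused. Input that does not fit is refused with a message, and nothing moves.
- r.get_obs(): the state, without advancing time (a new reading comes with each control period).
- r.grab_frame(name): name is "scene" or "top"; returns (picture, depth): 400x640x3 uint8, blue, green, red; 400x640 float32, m along the optical axis (not along the pixel's ray), 0 where there is no reading.
- r.camera_info(name): a dict with "camera_matrix" (3x3 intrinsics, pixels), "R" (3x3) and "t" (3): a world point X has camera coordinates R X + t. Camera axes: x right, y down, z forward; pixel columns grow to the right and rows downward; lengths in m; the calibration is good to about 2 mm. A picture is of the moment at which its call begins. camera_info takes no time and is no camera call.
- r.hand_in(): hands the job in; it is judged then, once.
The state is a dict: "clock": time; "joints": joint angles; "qvel": joint speeds; "tau": joint torques, N m; "tcp_pos": TCP position; "orientation": TCP orientation; "contact_force": force on the tool from outside, world axes, zero at the start; "moment": the same for the moment, N m; "grip_width": finger opening in m; "gripper_force": force on a finger pad.
Only numpy, scipy, OpenCV 4.12 (cv2) and the standard library are available. Lean on these libraries where they do the work, as an engineer would, in place of code of your own. Each camera call takes 0.05 s, during which the arm holds its last target. There are 200 camera calls.

## Working session

There is one attempt and no reset: what is moved stays moved. The work goes in short steps, Python scripts to look and compute and a tool call to move; the robot and the scene stay as the last step left them, time stands still between calls to the robot, and variables do not carry over. Pictures are saved under pics/ and viewed, at most 10 in all, crops included, and the job is handed in when it is done.

```bash
ls; mkdir -p pics
```

Run:
```python
from bench import r
import cv2,numpy as np
o=r.get_obs(); print(o['clock'],o['tcp_pos'],o['orientation'],o['grip_width'])
for n in("scene","top"):
    p,d=r.grab_frame(n); cv2.imwrite(f"pics/{n}0.png",p); np.savez(f"pics/{n}0.npz",p=p,d=d)
    c=r.camera_info(n); print(n,c)
```

```text
bench.py
pics
0.0 [ 0.21333901 -0.63990813  0.30290044] [-3.09920667e+00 -5.03035110e-01  6.86034149e-04] 0.08552411625611647
scene {'camera_matrix': array([[424.75688582,   0.        , 320.83622325],
       [  0.        , 424.75688582, 191.22534833],
       [  0.        ,   0.        ,   1.        ]]), 'R': array([[ 0.67456322,  0.73811961,  0.01199588],
       [ 0.57911029, -0.51902823, -0.62868193],
       [-0.45781626,  0.43103265, -0.77757002]]), 't': array([-0.39735633, -0.31877006,  1.23600522])}
top {'camera_matrix': array([[425.70277329,   0.        , 321.7352596 ],
       [  0.        , 425.70277329, 200.6989461 ],
       [  0.        ,   0.        ,   1.        ]]), 'R': array([[ 0.01968021, -0.99956667,  0.02188996],
       [-0.98876569, -0.02270297, -0.14773958],
       [ 0.14817252, -0.01873649, -0.98878402]]), 't': array([-0.05000809,  0.60885857,  0.92659993])}
```

View pics/scene0.png

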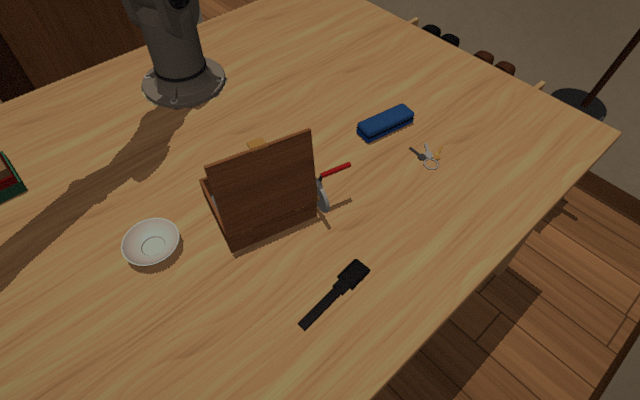

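View pics/top0.png

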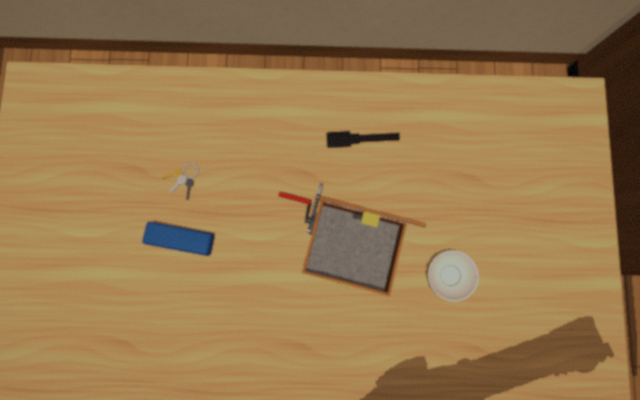

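The overview shows the blue case at top-view (178,238), the box at about (353,247), the red handle at (294,197), the lid edge running (320,200) to (425,225) and the dish at (453,275). Next I measure them.

Create h.py:
```python
import numpy as np,cv2
from bench import r
from scipy.spatial.transform import Rotation as R
def cloud(n,d):
    c=r.camera_info(n);K=c['camera_matrix'];v,u=np.indices(d.shape)
    X=np.stack([(u-K[0,2])/K[0,0]*d,(v-K[1,2])/K[1,1]*d,d],-1)
    return (X-c['t'])@c['R']
def ray(n,uv,z):
    c=r.camera_info(n);K=c['camera_matrix']
    D=np.c_[(np.asarray(uv,float)-K[:2,2])/[K[0,0],K[1,1]],np.ones(len(uv))]@c['R'];C=-c['R'].T@c['t']
    return C+D*((z-C[2])/D[:,2])[:,None]
def rel(p,rot=None):
    "shift (and turn) in tool axes from present pose to world TCP p, tool rotation rot"
    o=r.get_obs();A=R.from_rotvec(o['orientation'])
    print('tool shift',A.inv().apply(np.asarray(p)-o['tcp_pos']).round(4), '' if rot is None else (A.inv()*rot).as_rotvec().round(4))
```

Create m.py:
```python
from h import *
def load(n): f=np.load(f'pics/{n}0.npz');return f['p'],f['d']
P={n:load(n) for n in('scene','top')}
for n,(p,d) in P.items():
    W=cloud(n,d);h=cv2.cvtColor(p,cv2.COLOR_BGR2HSV);H,S,V=cv2.split(h)
    b=((H>95)&(H<130)&(S>120)&(V>40)).astype(np.uint8)
    k=cv2.connectedComponentsWithStats(b)
    i=1+np.argmax(k[2][1:,4]);m=(k[1]==i)&(d>0)
    q=W[m];t=q[q[:,2]>.03];print(n,'case n',m.sum(),'zmax',np.percentile(q[:,2],95),cv2.minAreaRect((t[:,:2]*1000).astype(np.float32)))
    rd=((H<8)|(H>172))&(S>180)&(V>90)
    k=cv2.connectedComponentsWithStats(rd.astype(np.uint8))
    for i in range(1,k[0]):
        if k[2][i,4]>15:
            q=W[(k[1]==i)&(d>0)];print(n,'red',k[2][i],q.mean(0),cv2.fitLine(q.astype(np.float32),cv2.DIST_L2,0,.01,.01).ravel().round(3))
            if len(q):
                print(q[np.argmin(q[:,1])],q[np.argmax(q[:,1])])
p,d=P['top'];W=cloud('top',d)
v,u=np.indices(d.shape);reg=(u>295)&(u<415)&(v>185)&(v<300)
m=reg&(W[...,2]>.053)&(W[...,2]<.066)&(d>0)
q=W[m];print('rim',m.sum(),cv2.minAreaRect((q[:,:2]*1000).astype(np.float32)))
print(np.c_[ray('top',[(304,270),(389,293),(404,223),(322,203)],.06)].round(4))
reg=(u>295)&(u<435)&(v>170)&(v<300)
m=reg&(W[...,2]>.15);q=W[m];print('lid top',m.sum(),q.max(0),q.min(0),cv2.minAreaRect((q[:,:2]*1000).astype(np.float32)))
m=(W[...,2]>.005)&(u>420)&(u<490)&(v>240)&(v<310);print('dish',W[m].mean(0))
p,d=P['scene'];W=cloud('scene',d);v,u=np.indices(d.shape)
m=(u>225)&(u<300)&(v>165)&(v<220);q=W[m];c=q.mean(0);print('lid outer plane',c,np.linalg.svd(q-c,full_matrices=0)[2][2])
```

```bash
python3 m.py
```

```text
scene case n 864 zmax 0.03841830506652663 ((522.855712890625, 286.9774475097656), (153.51963806152344, 51.49296569824219), 81.4598388671875)
scene red [321 162  30  14 117] [0.60901966 0.02205049 0.11019881] [0.251 0.968 0.001 0.609 0.022 0.11 ]
[ 0.60044326 -0.01176912  0.11183023] [0.61398687 0.05565258 0.1103281 ]
top case n 1392 zmax 0.03883605531889218 ((518.6622924804688, 287.9970703125), (147.17605590820312, 47.400997161865234), 80.60783386230469)
top red [279 193  32  11 131] [0.60543708 0.02214474 0.11001113] [0.236 0.972 0.005 0.605 0.022 0.11 ]
[ 0.5990719  -0.01081263  0.10911367] [0.61047096 0.05557295 0.10924376]
rim 832 ((515.6383666992188, -101.76661682128906), (228.48538208007812, 187.71458435058594), 74.29354095458984)
[[ 0.453  -0.0009  0.06  ]
 [ 0.407  -0.1879  0.06  ]
 [ 0.5613 -0.2222  0.06  ]
 [ 0.6024 -0.0375  0.06  ]]
lid top 800 [ 0.58983435 -0.01880229  1.00725439] [ 0.46570598 -0.22222022  0.21405492] ((555.5819702148438, -102.1141586303711), (112.34733581542969, 217.83551025390625), 19.888412475585938)
dish [ 0.44738346 -0.34058355  0.02726154]
lid outer plane [ 0.58187204 -0.14246167  0.14135786] [ 0.89507168 -0.33410444 -0.29533185]
```

Create m2.py:
```python
from h import *
f=np.load('pics/top0.npz');p,d=f['p'],f['d'];W=cloud('top',d);v,u=np.indices(d.shape)
reg=(u>296)&(u<415)&(v>185)&(v<300)&(d>0)
a=-.25;e=np.array([[np.cos(a),np.sin(a)],[-np.sin(a),np.cos(a)]])
c0=np.array([.508,-.113])
q=W[reg&(W[...,2]>.045)&(W[...,2]<.075)];L=(q[:,:2]-c0)@e.T
fr=L[(L[:,0]<-.06)&(abs(L[:,1])<.09)];print('front',np.percentile(fr[:,0],[3,50,97]),'slope',np.polyfit(fr[:,1],fr[:,0],1),'z',np.median(q[:,2]))
for s in(-1,1):
    w=L[(s*L[:,1]>.085)&(s*L[:,1]<.115)&(abs(L[:,0])<.06)];print('side',s,np.percentile(w[:,1],[3,50,97]),np.polyfit(w[:,0],w[:,1],1))
f=np.load('pics/scene0.npz');p,d=f['p'],f['d'];W=cloud('scene',d);v,u=np.indices(d.shape)
m=(u>235)&(u<300)&(v>155)&(v<215)&(W[...,2]>.08)&(W[...,2]<.3);q=W[m];c=q.mean(0);n=np.linalg.svd(q-c,full_matrices=0)[2][2];n*=np.sign(n[0]);print(m.sum(),c,n,'yaw',np.arctan2(n[1],n[0]),'lid',np.pi/2-np.arcsin(n[2]))
# lid corners from the scene picture, (box frame)
m=(u>200)&(u<325)&(v>125)&(v<250)&(abs((W-c)@n)<.012)&(W[...,2]>.07);q=W[m];L=(q[:,:2]-c0)@e.T
print('lid y',np.percentile(L[:,1],[1,99]),'zmax',q[:,2].max(),'x at z.07,.2',[np.median(L[abs(q[:,2]-z)<.01,0]) for z in(.08,.2)])
```

```bash
python3 m2.py
```

```text
front [-0.08907749 -0.08363003 -0.08013708] slope [-0.01256233 -0.08383258] z 0.05983302624612609
side -1 [-0.0985921  -0.09434273 -0.09189615] [ 0.01338852 -0.09465061]
side 1 [0.09527314 0.09872672 0.11052785] [0.04375703 0.09939605]
3575 [ 0.58058347 -0.13129452  0.15728311] [ 0.9596339  -0.23440628  0.15542355] yaw -0.23957505459180348 lid 1.4147401315196788
lid y [-0.09850327  0.10430366] zmax 0.24317811604741463 x at z.07,.2 [np.float64(0.08708621367592853), np.float64(0.06808785835207429)]
```

Run:
```python
import cv2,numpy as np
p=cv2.imread('pics/top0.png')[160:310,260:460];cv2.imwrite('pics/topcrop.png',cv2.resize(p,None,fx=4,fy=4,interpolation=cv2.INTER_CUBIC))
```

```text
(no output)
```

View pics/topcrop.png

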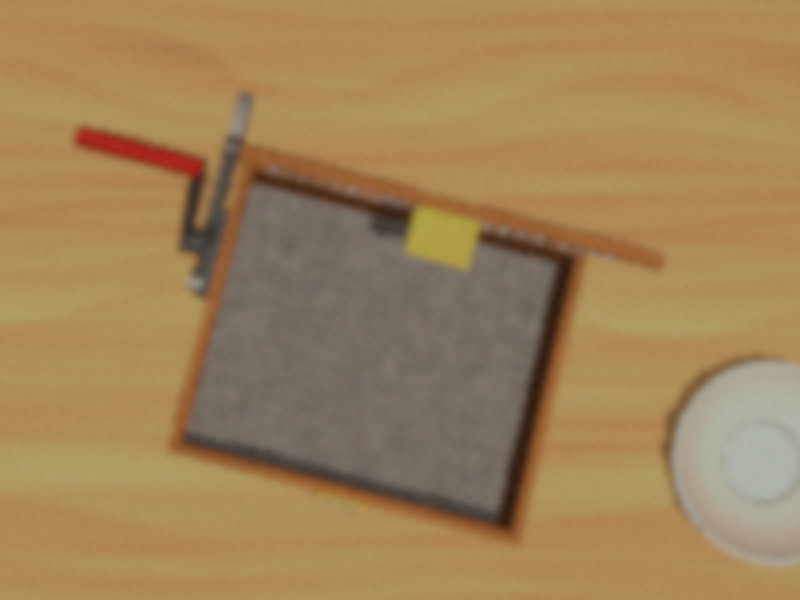

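The crop shows the box with lid just short of upright, the lever handle (red, crop 75–200, 130–165) outside the +y wall and a yellow tab on the lid's inner edge (440,235). Box: centre (0.507,-0.110), yaw -0.24, lid at about 1.41. I'll flip the lever first.

Add to h.py:
```python
C=np.array([.5067,-.110]);YAW=-.24
def box(x,y,z): c,s=np.cos(YAW),np.sin(YAW);return np.array([C[0]+c*x-s*y,C[1]+s*x+c*y,z])
def down(yaw): # tool y along yaw, z down
    return R.from_euler('z',yaw+np.pi/2)*R.from_rotvec([np.pi,0,0])
```

Run:
```python
from h import *
rel([.3,-.6,.42],down(YAW)); rel(box(.12,.17,.40),down(YAW)); print(box(.12,.17,.4),down(YAW).as_rotvec())
```

```text
tool shift [ 0.0949 -0.0107 -0.117 ] [-1.600e-03 -7.000e-04 -1.009e+00]
tool shift [ 0.638  -0.4901 -0.0962] [-1.600e-03 -7.000e-04 -1.009e+00]
[0.66367    0.02660314 0.4       ] [2.47139994e+00 1.93953261e+00 1.18762120e-16]
```

Units first: shifts go in shares of 0.5 m and turns go in shares of pi/2 rad. So 0.19 m / 0.5 = 0.38, 0.15 m / 0.5 = 0.3, -0.75 rad / 1.5708 = -0.4775.

Emit:
{"api": "run_rows", "payload": {
  "rows": [
    [[0.06, -0.04, -0.06], [0, 0, -0.0955]],
    [[0.14, -0.1, -0.12], [0, 0, -0.191]],
    [[0.22, -0.16, -0.18], [0, 0, -0.2865]],
    [[0.3, -0.22, -0.2], [0, 0, -0.382]],
    [[0.38, -0.28, -0.2], [0, 0, -0.4775]]
  ],
  "finger_gap": 0,
  "force": 20
}}

```text
clock: 0.6
tcp_pos: [0.3411, -0.4599, 0.4047]
orientation: [2.694, 1.609, 0.0]
contact_force: [1.2, -0.4, 0.4]
grip_width: 0.0122
gripper_force: 0.0
```

Run:
```python
from h import *
rel(box(.12,.17,.40),down(YAW))
```

```text
tool shift [0.5813 0.0534 0.004 ] [ 0.0027  0.0019 -0.2538]
```

To row units: 0.25 m / 0.5 = 0.5, 0.2 m / 0.5 = 0.4, -0.25 rad / 1.5708 = -0.1592.

Emit:
{"api": "run_rows", "payload": {
  "rows": [
    [[0.1, 0.01, 0], [0, 0, -0.0637]],
    [[0.2, 0.02, 0], [0, 0, -0.1273]],
    [[0.3, 0.03, 0], [0, 0, -0.1592]],
    [[0.4, 0.04, 0], [0, 0, -0.1592]],
    [[0.5, 0.05, 0], [0, 0, -0.1592]]
  ]
}}

```text
clock: 1.1
tcp_pos: [0.4816, -0.2526, 0.4026]
orientation: [-2.48, -1.928, 0.001]
contact_force: [-0.6, 0.4, -0.3]
grip_width: 0.0
gripper_force: 0.0
```

Run:
```python
from h import *
rel(box(.12,.17,.40),down(YAW))
```

```text
tool shift [0.3155 0.1076 0.0025] [-0.0003  0.0002 -0.0093]
```

To row units: 0.225 m / 0.5 = 0.45, 0.18 m / 0.5 = 0.36.

Emit:
{"api": "run_rows", "payload": {
  "rows": [
    [[0.09, 0.03, 0], [0, 0, 0]],
    [[0.18, 0.06, 0], [0, 0, 0]],
    [[0.27, 0.09, 0], [0, 0, 0]],
    [[0.36, 0.12, 0], [0, 0, 0]],
    [[0.45, 0.15, 0], [0, 0, 0]]
  ],
  "quiet": true
}}

```text
ok
```

Emit:
{"api": "run_rows", "payload": {
  "rows": [
    [[0.08, 0.04, 0], [0, 0, 0]],
    [[0.16, 0.06, 0], [0, 0, 0]],
    [[0.16, 0.06, 0], [0, 0, 0]]
  ]
}}

```text
clock: 1.9
tcp_pos: [0.6588, 0.0229, 0.4016]
orientation: [-2.468, -1.937, -0.003]
contact_force: [0.0, 0.9, -0.1]
grip_width: 0.0003
gripper_force: 0.0
```

Run:
```python
from h import *
rel(box(.12,.17,.157),down(YAW))
```

```text
tool shift [0.0037 0.0044 0.2446] [-0.0023 -0.0044  0.0003]
```

To row units: 0.245 m / 0.5 = 0.49, 0.2 m / 0.5 = 0.4.

Emit:
{"api": "run_rows", "payload": {
  "rows": [
    [[0, 0, 0.1], [0, 0, 0]],
    [[0.004, 0.004, 0.2], [0, 0, 0]],
    [[0.008, 0.008, 0.3], [0, 0, 0]],
    [[0.008, 0.008, 0.4], [0, 0, 0]],
    [[0.008, 0.008, 0.49], [0, 0, 0]]
  ],
  "quiet": true
}}

```text
ok
```

Emit:
{"api": "run_rows", "payload": {
  "rows": [
    [[0, 0, 0], [0, 0, 0]],
    [[0, 0, 0], [0, 0, 0]]
  ]
}}

```text
clock: 2.6
tcp_pos: [0.6628, 0.018, 0.158]
orientation: [-2.48, -1.928, 0.001]
contact_force: [1.0, 0.5, 0.8]
grip_width: 0.0002
gripper_force: 0.0
```

Run:
```python
from h import *
rel(box(.03,.17,.157),down(YAW))
p,d=r.grab_frame('top');W=cloud('top',d);cv2.imwrite('pics/t1.png',cv2.resize(p[120:320,200:460],None,fx=3,fy=3))
```

```text
tool shift [ 0.0077 -0.0912  0.0011] [-0.0012  0.0002 -0.0092]
```

View pics/t1.png

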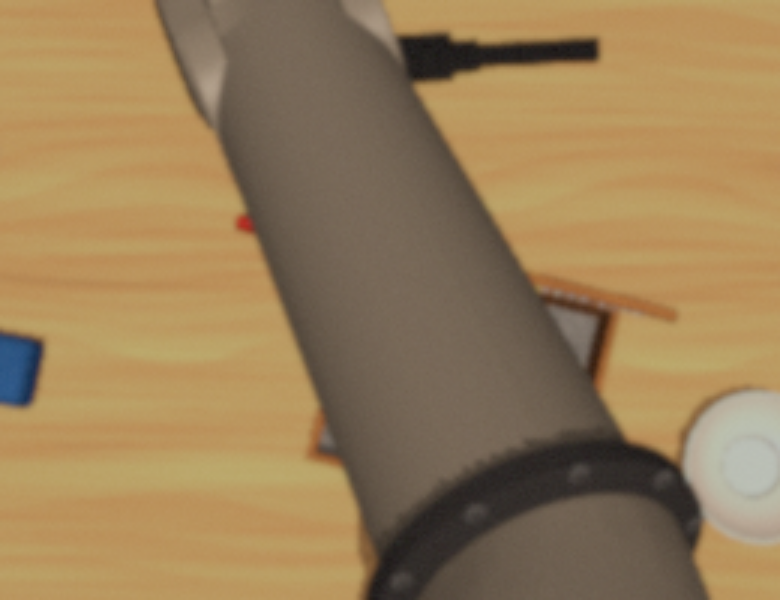

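The arm hides the box from above, but the handle tip (crop 245,222) is still in place and the lid is unmoved. Now I push the lever.

To row units: -0.066 m / 0.5 = -0.132, 0.008 m / 0.5 = 0.016.

Emit:
{"api": "run_rows", "payload": {
  "rows": [
    [[0.016, -0.03, 0], [0, 0, 0]],
    [[0.016, -0.06, 0], [0, 0, 0]],
    [[0.016, -0.084, 0], [0, 0, 0]],
    [[0.016, -0.108, 0], [0, 0, 0]],
    [[0.016, -0.132, 0], [0, 0, 0]]
  ]
}}

```text
clock: 3.15
tcp_pos: [0.6017, 0.0422, 0.1598]
orientation: [2.479, 1.926, 0.005]
contact_force: [2.1, -1.8, 1.4]
grip_width: -0.0004
gripper_force: 1.0
```

Emit:
{"api": "run_rows", "payload": {
  "rows": [
    [[0, -0.024, 0], [0, 0, 0]],
    [[0, -0.05, 0], [0, 0, 0]],
    [[0, -0.05, 0], [0, 0, 0]],
    [[0, -0.05, 0], [0, 0, 0]]
  ]
}}

```text
clock: 3.55
tcp_pos: [0.576, 0.0484, 0.1574]
orientation: [-2.479, -1.929, 0.002]
contact_force: [0.3, 0.3, 0.3]
grip_width: -0.0004
gripper_force: 0.0
```

```bash
python3 - <<'E'
from h import *
rel(box(.12,.19,.25),down(YAW))
p,d=r.grab_frame('scene');cv2.imwrite('pics/s1.png',p[80:280,150:470].repeat(2,0).repeat(2,1))
E
```

```text
tool shift [ 0.0204  0.0901 -0.0927] [-0.001   0.0006 -0.0086]
```

View pics/s1.png

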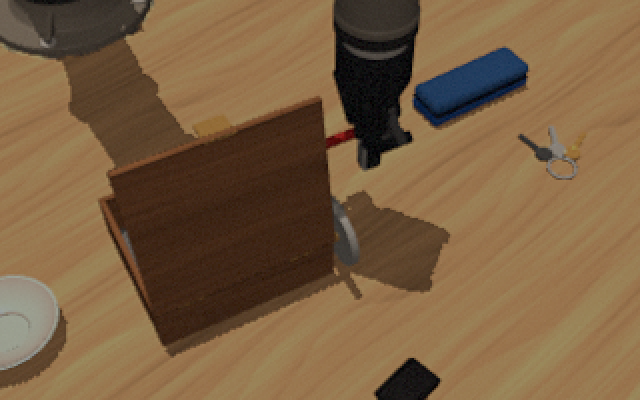

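The finger is past the upright and the handle (crop 340,138) lies ahead of it, so the lever looks flipped; the lid is still up. I retreat, check, and go to the case.

To row units: 0.14 m / 0.5 = 0.28, -0.12 m / 0.5 = -0.24, -0.08 rad / 1.5708 = -0.0509.

Emit:
{"api": "run_rows", "payload": {
  "rows": [
    [[0, 0.02, -0.1], [0, 0, 0]],
    [[0, 0.02, -0.2], [0, 0, 0]],
    [[0.08, 0, -0.24], [0, 0, 0]],
    [[0.18, 0, -0.24], [0, 0, 0]],
    [[0.28, -0.04, -0.24], [0, 0, -0.0509]]
  ],
  "finger_gap": 0.085
}}

```text
clock: 4.1
tcp_pos: [0.5948, 0.1856, 0.279]
orientation: [2.403, 2.021, 0.005]
contact_force: [0.7, 0.2, -0.4]
grip_width: 0.0725
gripper_force: 0.0
```

Run:
```python
from h import *
rel([.521,.2875,.18],down(-.157))
```

```text
tool shift [ 0.0876 -0.0905  0.0988] [ 0.0034 -0.0013 -0.0153]
```

To row units: -0.088 m / 0.5 = -0.176, -0.085 m / 0.5 = -0.17, -0.015 rad / 1.5708 = -0.0095.

Emit:
{"api": "run_rows", "payload": {
  "rows": [
    [[0.06, -0.06, 0.06], [0, 0, -0.0095]],
    [[0.12, -0.12, 0.12], [0, 0, -0.0095]],
    [[0.17, -0.17, 0.16], [0, 0, -0.0095]],
    [[0.17, -0.176, 0.16], [0, 0, -0.0095]],
    [[0.17, -0.176, 0.16], [0, 0, -0.0095]]
  ]
}}

```text
clock: 4.6
tcp_pos: [0.519, 0.2846, 0.1971]
orientation: [-2.383, -2.047, 0.002]
contact_force: [0.4, 0.6, 0.1]
grip_width: 0.085
gripper_force: 0.0
```

Run:
```python
from h import *
p,d=r.grab_frame('scene');cv2.imwrite('pics/s2.png',p[60:260,180:500].repeat(2,0).repeat(2,1))
W=cloud('scene',d);H,S,V=cv2.split(cv2.cvtColor(p,cv2.COLOR_BGR2HSV))
m=((H<8)|(H>172))&(S>180)&(V>90)&(d>0)&(abs(W[...,2]-.1)<.04);q=W[m];print('red',m.sum(),q.mean(0)); L=q[:,:2]-C;c,s=np.cos(YAW),np.sin(YAW);print('box xy',(L@np.array([[c,-s],[s,c]])).mean(0))
m=(H>95)&(H<130)&(S>120)&(V>40)&(W[...,2]>.03)&(W[...,2]<.045)
q=W[m];print('case',m.sum(),cv2.minAreaRect((q[:,:2]*1000).astype(np.float32)))
rel([.521,.2875,.078],down(-.157))
```

```text
red 82 [0.53974679 0.04823559 0.10412678]
box xy [-0.00551341  0.16155554]
case 797 ((522.7684326171875, 288.39080810546875), (153.51036071777344, 51.08864974975586), 79.64190673828125)
tool shift [ 0.0041 -0.0002  0.1197] [0.0003 0.0004 0.0028]
```

View pics/s2.png

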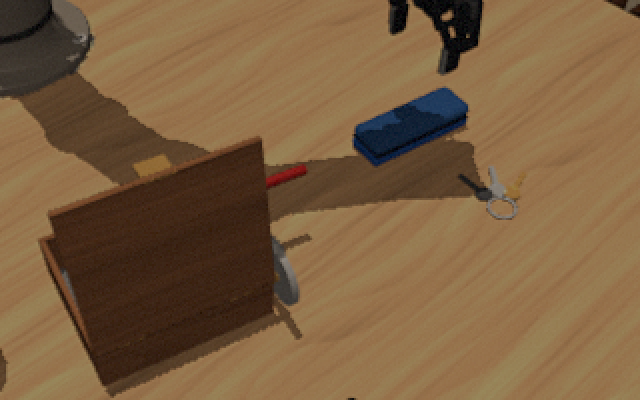

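The handle is at box x = -0.006 (its stop), so the lever is flipped. The gripper is open above the case; the keys are well clear. Now grasp.

To row units: 0.124 m / 0.5 = 0.248, 0.11 m / 0.5 = 0.22.

Emit:
{"api": "run_rows", "payload": {
  "rows": [
    [[0.004, 0, 0.08], [0, 0, 0]],
    [[0.008, 0, 0.16], [0, 0, 0]],
    [[0.008, 0, 0.22], [0, 0, 0]],
    [[0.008, 0, 0.248], [0, 0, 0]],
    [[0.008, 0, 0.248], [0, 0, 0]]
  ]
}}

```text
clock: 5.15
tcp_pos: [0.521, 0.2861, 0.0725]
orientation: [2.388, 2.041, -0.004]
contact_force: [-0.2, -0.2, 0.3]
grip_width: 0.0852
gripper_force: 0.0
```

Emit:
{"api": "run_rows", "payload": {
  "rows": [
    [[0, 0, 0], [0, 0, 0]],
    [[0, 0, 0], [0, 0, 0]],
    [[0, 0, 0], [0, 0, 0]],
    [[0, 0, 0], [0, 0, 0]],
    [[0, 0, 0], [0, 0, 0]]
  ],
  "finger_gap": 0.03,
  "force": 40
}}

```text
clock: 5.65
tcp_pos: [0.5214, 0.2883, 0.0757]
orientation: [2.385, 2.043, 0.005]
contact_force: [-0.5, -0.7, 7.2]
grip_width: 0.0534
gripper_force: 43.2
```

Emit:
{"api": "run_rows", "payload": {
  "rows": [
    [[0, 0, 0], [0, 0, 0]],
    [[0, 0, -0.06], [0, 0, 0]],
    [[0, 0, -0.12], [0, 0, 0]],
    [[0, 0, -0.2], [0, 0, 0]],
    [[0, 0, -0.3], [0, 0, 0]]
  ]
}}

```text
clock: 6.15
tcp_pos: [0.5196, 0.2869, 0.2246]
orientation: [-2.385, -2.044, 0.004]
contact_force: [0.1, 0.4, -1.7]
grip_width: 0.0534
gripper_force: 43.1
```

```bash
python3 - <<'E'
from h import *
rel(box(-.02,0,.23),down(YAW))
E
```

```text
tool shift [-0.3925  0.0281 -0.0048] [-0.0016  0.0017  0.0862]
```

To row units: -0.22 m / 0.5 = -0.44, 0.006 m / 0.5 = 0.012, 0.06 rad / 1.5708 = 0.0382.

Emit:
{"api": "run_rows", "payload": {
  "rows": [
    [[-0.08, 0.006, 0], [0, 0, 0.0191]],
    [[-0.17, 0.012, 0], [0, 0, 0.0382]],
    [[-0.26, 0.018, 0], [0, 0, 0.0547]],
    [[-0.35, 0.024, 0], [0, 0, 0.0547]],
    [[-0.44, 0.032, 0], [0, 0, 0.0547]]
  ],
  "quiet": true
}}

```text
ok
```

Emit:
{"api": "run_rows", "payload": {
  "rows": [
    [[-0.08, 0.004, 0], [0, 0, 0]],
    [[-0.16, 0.01, 0], [0, 0, 0]],
    [[-0.24, 0.016, 0], [0, 0, 0]],
    [[-0.31, 0.02, 0], [0, 0, 0]],
    [[-0.33, 0.02, 0], [0, 0, 0]]
  ]
}}

```text
clock: 7.15
tcp_pos: [0.4718, -0.0991, 0.2242]
orientation: [2.475, 1.931, -0.002]
contact_force: [-1.0, 0.5, -1.4]
grip_width: 0.0536
gripper_force: 43.2
```

```bash
python3 - <<'E'
from h import *
rel(box(-.02,0,.084),down(YAW))
E
```

```text
tool shift [-0.0018  0.0164  0.1402] [ 0.0006  0.0023 -0.0057]
```

To row units: 0.085 m / 0.5 = 0.17, 0.02 m / 0.5 = 0.04, -0.005 rad / 1.5708 = -0.0032.

Emit:
{"api": "run_rows", "payload": {
  "rows": [
    [[-0.004, 0.032, 0], [0, 0, -0.0032]],
    [[-0.004, 0.032, 0.04], [0, 0, -0.0032]],
    [[-0.004, 0.032, 0.1], [0, 0, -0.0032]],
    [[-0.004, 0.032, 0.14], [0, 0, -0.0032]],
    [[-0.004, 0.032, 0.17], [0, 0, -0.0032]]
  ]
}}

```text
clock: 7.65
tcp_pos: [0.4878, -0.0997, 0.138]
orientation: [-2.465, -1.947, 0.0]
contact_force: [0.8, 0.2, -1.1]
grip_width: 0.0537
gripper_force: 43.7
```

Run:
```python
from h import *
rel(box(-.02,0,.084),down(YAW))
p,d=r.grab_frame('top');cv2.imwrite('pics/t3.png',cv2.resize(p[150:320,240:460],None,fx=3,fy=3))
```

```text
tool shift [-0.0055  0.0008  0.054 ] [-0.0004 -0.0003  0.006 ]
```

View pics/t3.png

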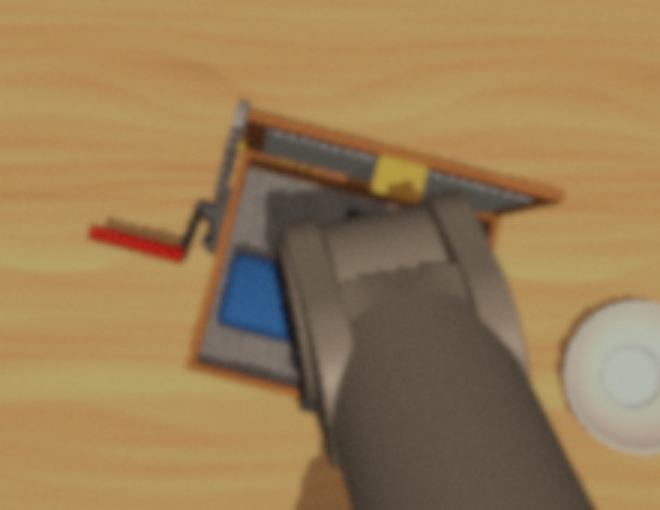

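The case's left end (crop 255,295) sits inside the walls with room to spare; the lid now leans further back and is still up. I descend and release.

To row units: 0.052 m / 0.5 = 0.104, 0.048 m / 0.5 = 0.096.

Emit:
{"api": "run_rows", "payload": {
  "rows": [
    [[-0.006, 0, 0.03], [0, 0, 0]],
    [[-0.01, 0, 0.06], [0, 0, 0]],
    [[-0.01, 0, 0.08], [0, 0, 0]],
    [[-0.01, 0, 0.096], [0, 0, 0]],
    [[-0.01, 0, 0.104], [0, 0, 0]]
  ]
}}

```text
clock: 8.2
tcp_pos: [0.487, -0.105, 0.0866]
orientation: [-2.466, -1.946, -0.0]
contact_force: [1.1, 0.6, -1.9]
grip_width: 0.0537
gripper_force: 43.8
```

Emit:
{"api": "run_rows", "payload": {
  "rows": [
    [[0, 0, 0], [0, 0, 0]],
    [[0, 0, 0.004], [0, 0, 0]],
    [[0, 0, 0.004], [0, 0, 0]]
  ]
}}

```text
clock: 8.5
tcp_pos: [0.4871, -0.1053, 0.085]
orientation: [2.466, 1.945, 0.001]
contact_force: [-0.3, 0.3, -1.2]
grip_width: 0.0535
gripper_force: 43.8
```

To row units: 0.003 m / 0.5 = 0.006, 0.002 m / 0.5 = 0.004.

Emit:
{"api": "run_rows", "payload": {
  "rows": [
    [[0, 0, 0.004], [0, 0, 0]],
    [[0, 0, 0.006], [0, 0, 0]],
    [[0, 0, 0.006], [0, 0, 0]]
  ]
}}

```text
clock: 8.8
tcp_pos: [0.487, -0.1054, 0.0818]
orientation: [2.467, 1.945, 0.0]
contact_force: [0.7, 0.2, -0.2]
grip_width: 0.0537
gripper_force: 43.8
```

Emit:
{"api": "run_rows", "payload": {
  "rows": [
    [[0, 0, 0], [0, 0, 0]],
    [[0, 0, 0], [0, 0, 0]],
    [[0, 0, 0], [0, 0, 0]]
  ],
  "finger_gap": 0.067
}}

```text
clock: 9.1
tcp_pos: [0.4872, -0.1054, 0.082]
orientation: [2.466, 1.945, 0.001]
contact_force: [1.0, -0.7, 0.7]
grip_width: 0.0674
gripper_force: 0.3
```

Emit:
{"api": "run_rows", "payload": {
  "rows": [
    [[0, 0, -0.04], [0, 0, 0]],
    [[0, 0, -0.12], [0, 0, 0]],
    [[0, 0, -0.2], [0, 0, 0]],
    [[0, 0, -0.3], [0, 0, 0]],
    [[0, 0, -0.4], [0, 0, 0]]
  ]
}}

```text
clock: 9.6
tcp_pos: [0.4862, -0.1051, 0.2834]
orientation: [-2.466, -1.945, 0.001]
contact_force: [1.6, -0.3, -0.4]
grip_width: 0.0672
gripper_force: 0.0
```

Run:
```python
from h import *
rel(box(-.02,0,.38),down(YAW))
p,d=r.grab_frame('scene');cv2.imwrite('pics/s4.png',p[60:260,150:470].repeat(2,0).repeat(2,1))
W=cloud('scene',d);v,u=np.indices(d.shape)
m=(u>235)&(u<290)&(v>165)&(v<215)&(W[...,2]>.08)&(W[...,2]<.3);q=W[m];c=q.mean(0);n=np.linalg.svd(q-c,full_matrices=0)[2][2];n*=np.sign(n[0]);print(m.sum(),c,n,'lid',np.pi/2-np.arcsin(n[2]),abs((q-c)@n).max())
```

```text
tool shift [ 0.0002  0.001  -0.0966] [-0.0011 -0.0002  0.0053]
2564 [ 0.58701314 -0.1464545   0.15865347] [ 0.96997266 -0.23747163  0.05253819] lid 1.5182339360367656 0.003035715617116946
```

View pics/s4.png

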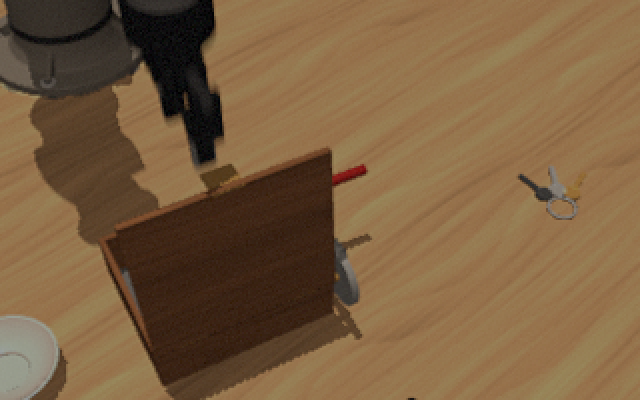

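The gripper is clear, the lever is still forward and the lid is at about 1.52. I go up and over the lid with closed fingers, checking the case by depth.

To row units: 0.12 m / 0.5 = 0.24, -0.1 m / 0.5 = -0.2.

Emit:
{"api": "run_rows", "payload": {
  "rows": [
    [[0, 0, -0.1], [0, 0, 0]],
    [[0, 0, -0.2], [0, 0, 0]],
    [[0, 0.08, -0.2], [0, 0, 0]],
    [[0, 0.16, -0.2], [0, 0, 0]],
    [[0, 0.24, -0.2], [0, 0, 0]]
  ],
  "finger_gap": 0,
  "force": 20
}}

```text
clock: 10.15
tcp_pos: [0.6046, -0.1339, 0.3824]
orientation: [2.466, 1.944, 0.0]
contact_force: [0.8, 0.6, -0.2]
grip_width: 0.0001
gripper_force: 0.0
```

Run:
```python
from h import *
p,d=r.grab_frame('top');W=cloud('top',d);H,S,V=cv2.split(cv2.cvtColor(p,cv2.COLOR_BGR2HSV))
m=(H>95)&(H<130)&(S>120)&(V>40)&(d>0)&(W[...,2]<.2);q=W[m];t=q[q[:,2]>.036]
c=q.mean(0);print(m.sum(),np.percentile(q[:,2],[2,50,98]),cv2.minAreaRect((t[:,:2]*1000).astype(np.float32)))
A=np.c_[t[:,:2]-t[:,:2].mean(0),np.ones(len(t))];print('slope',np.linalg.lstsq(A,t[:,2],rcond=None)[0])
rel(box(.135,0,.38),down(YAW))
```

```text
1438 [0.03805696 0.04208514 0.04562618] ((487.4078063964844, -102.66377258300781), (149.43862915039062, 49.89910888671875), 75.8844223022461)
slope [ 0.00673033 -0.00098966  0.04202626]
tool shift [0.0003 0.0293 0.0007] [ 0.0027 -0.001   0.0033]
```

To row units: 0.09 m / 0.5 = 0.18, 0.06 m / 0.5 = 0.12.

Emit:
{"api": "run_rows", "payload": {
  "rows": [
    [[0, 0.06, 0], [0, 0, 0]],
    [[0, 0.06, 0.06], [0, 0, 0]],
    [[0, 0.06, 0.12], [0, 0, 0]],
    [[0, 0.06, 0.18], [0, 0, 0]],
    [[0, 0.06, 0.18], [0, 0, 0]]
  ]
}}

```text
clock: 10.7
tcp_pos: [0.6302, -0.1403, 0.2869]
orientation: [-2.461, -1.942, 0.009]
contact_force: [0.1, 0.3, -0.2]
grip_width: 0.0002
gripper_force: 0.0
```

Run:
```python
from h import *
o=r.get_obs();h=o['tcp_pos']
for th in(1.5,1.3,1.1,.9,.7,.5,.3,.15,.07,0):
    rho=.16;x=.085-rho*np.cos(th)+.006*np.sin(th)+.015;z=.062+rho*np.sin(th)+.006*np.cos(th)+.073
    print(th,end=' ');rel(box(x,0,z))
```

```text
1.5 tool shift [ 0.0002 -0.0326 -0.0078] 
1.3 tool shift [ 0.0004 -0.0642 -0.0033] 
1.1 tool shift [ 0.0005 -0.0943  0.0074] 
0.9 tool shift [ 0.0007 -0.1217  0.0239] 
0.7 tool shift [ 0.0008 -0.1453  0.0455] 
0.5 tool shift [ 0.0009 -0.1641  0.0714] 
0.3 tool shift [ 0.001  -0.1774  0.1005] 
0.15 tool shift [ 0.0011 -0.1834  0.1237] 
0.07 tool shift [ 0.0011 -0.1852  0.1364] 
0 tool shift [ 0.0011 -0.1859  0.1476]
```

The case top is level at 42 mm, so it lies flat on the box floor. Closing starts gently along the arc.

To row units: -0.079 m / 0.5 = -0.158, -0.064 m / 0.5 = -0.128.

Emit:
{"api": "run_rows", "payload": {
  "rows": [
    [[0, -0.04, -0.01], [0, 0, 0]],
    [[0, -0.07, -0.014], [0, 0, 0]],
    [[0, -0.1, -0.01], [0, 0, 0]],
    [[0, -0.128, -0.006], [0, 0, 0]],
    [[0, -0.158, 0.004], [0, 0, 0]]
  ]
}}

```text
clock: 11.2
tcp_pos: [0.557, -0.1217, 0.2926]
orientation: [2.463, 1.943, 0.006]
contact_force: [1.2, -0.2, 2.5]
grip_width: 0.0002
gripper_force: 1.0
```

Emit:
{"api": "run_rows", "payload": {
  "rows": [
    [[0, -0.03, 0.01], [0, 0, 0]],
    [[0, -0.058, 0.026], [0, 0, 0]],
    [[0, -0.086, 0.044], [0, 0, 0]],
    [[0, -0.11, 0.064], [0, 0, 0]],
    [[0, -0.132, 0.086], [0, 0, 0]]
  ]
}}

```text
clock: 11.7
tcp_pos: [0.4925, -0.1064, 0.2487]
orientation: [2.464, 1.944, 0.003]
contact_force: [1.1, -0.4, 2.1]
grip_width: -0.0004
gripper_force: 0.7
```

Run:
```python
from h import *
for th in(.9,.7,.6,.5,.4,.3,.2,.1,0):
    rho=.16;x=.085-rho*np.cos(th)+.006*np.sin(th)+.015;z=.062+rho*np.sin(th)+.006*np.cos(th)+.073
    print(th,end=' ');rel(box(x,0,z),down(YAW))
p,d=r.grab_frame('scene');cv2.imwrite('pics/s5.png',p[60:260,150:470].repeat(2,0).repeat(2,1))
```

```text
0.9 tool shift [-0.0002  0.02   -0.0153] [0.0038 0.0002 0.0051]
0.7 tool shift [-0.0001 -0.0039  0.006 ] [0.0038 0.0002 0.0051]
0.6 tool shift [-0.0001 -0.0141  0.0183] [0.0038 0.0002 0.0051]
0.5 tool shift [-0.     -0.023   0.0316] [0.0038 0.0002 0.0051]
0.4 tool shift [ 0.     -0.0305  0.0457] [0.0038 0.0002 0.0051]
0.3 tool shift [ 0.0001 -0.0366  0.0605] [0.0038 0.0002 0.0051]
0.2 tool shift [ 0.0001 -0.0412  0.0759] [0.0038 0.0002 0.0051]
0.1 tool shift [ 0.0001 -0.0443  0.0916] [0.0038 0.0002 0.0051]
0 tool shift [ 1.000e-04 -4.570e-02  1.075e-01] [0.0038 0.0002 0.0051]
```

View pics/s5.png

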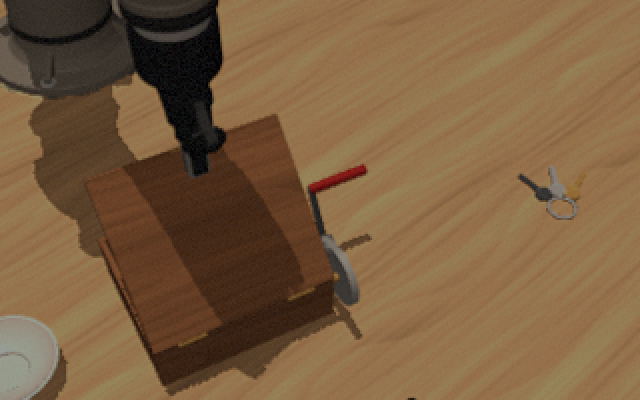

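The lid follows the fingertips at (195,170) and the lever stays forward. I continue down, then press slowly over the catch.

To row units: 0.075 m / 0.5 = 0.15, 0.06 m / 0.5 = 0.12.

Emit:
{"api": "run_rows", "payload": {
  "rows": [
    [[0, -0.026, 0.034], [0, 0, 0]],
    [[0, -0.044, 0.062], [0, 0, 0]],
    [[0, -0.06, 0.09], [0, 0, 0]],
    [[0, -0.072, 0.12], [0, 0, 0]],
    [[0, -0.082, 0.15], [0, 0, 0]]
  ]
}}

```text
clock: 12.25
tcp_pos: [0.4529, -0.097, 0.1728]
orientation: [2.465, 1.944, 0.002]
contact_force: [0.6, -1.0, 0.0]
grip_width: -0.0001
gripper_force: 0.4
```

Emit:
{"api": "run_rows", "payload": {
  "rows": [
    [[0, -0.004, 0.014], [0, 0, 0]],
    [[0, -0.008, 0.028], [0, 0, 0]],
    [[0, -0.008, 0.04], [0, 0, 0]],
    [[0, -0.008, 0.05], [0, 0, 0]],
    [[0, -0.008, 0.058], [0, 0, 0]]
  ]
}}

```text
clock: 12.75
tcp_pos: [0.4482, -0.096, 0.1428]
orientation: [2.466, 1.946, -0.0]
contact_force: [-0.0, -0.3, 0.6]
grip_width: -0.0
gripper_force: 0.0
```

Emit:
{"api": "run_rows", "payload": {
  "rows": [
    [[0, 0, 0.006], [0, 0, 0]],
    [[0, 0, 0.01], [0, 0, 0]],
    [[0, 0, 0.01], [0, 0, 0]]
  ]
}}

```text
clock: 13.05
tcp_pos: [0.4485, -0.096, 0.1401]
orientation: [2.465, 1.944, -0.002]
contact_force: [-11.2, 1.1, 35.6]
grip_width: 0.0002
gripper_force: 17.8
```

Run:
```python
from h import *
p,d=r.grab_frame('scene');W=cloud('scene',d);v,u=np.indices(d.shape)
def lidang():
    pts=(W[...,:2]-C);c,s=np.cos(YAW),np.sin(YAW);L=pts@np.array([[c,-s],[s,c]])
    m=(abs(L[...,1])<.09)&(L[...,0]>-.085)&(L[...,0]<.07)&(W[...,2]>.055)&(W[...,2]<.09)
    print(m.sum(),np.polyfit(L[m][:,0],W[m][:,2],1))
lidang()
```

```text
4600 [-0.00219793  0.06847226]
```

To row units: -0.2 m / 0.5 = -0.4, -0.15 m / 0.5 = -0.3.

Emit:
{"api": "run_rows", "payload": {
  "rows": [
    [[0, 0, -0.02], [0, 0, 0]],
    [[0, 0, -0.1], [0, 0, 0]],
    [[0, 0, -0.2], [0, 0, 0]],
    [[0, 0, -0.3], [0, 0, 0]],
    [[0, 0, -0.4], [0, 0, 0]]
  ]
}}

```text
clock: 13.6
tcp_pos: [0.4478, -0.0959, 0.3399]
orientation: [2.466, 1.946, 0.001]
contact_force: [1.7, -0.6, 0.1]
grip_width: 0.0001
gripper_force: 0.0
```

Emit:
{"api": "run_rows", "payload": {
  "rows": [
    [[0, 0, 0], [0, 0, 0]],
    [[0, 0, 0], [0, 0, 0]]
  ]
}}

```text
clock: 13.8
tcp_pos: [0.4485, -0.0963, 0.3391]
orientation: [2.465, 1.943, 0.003]
contact_force: [0.2, 0.7, -0.7]
grip_width: 0.0001
gripper_force: 0.0
```

Run:
```python
from h import *
c,s=np.cos(YAW),np.sin(YAW)
for n in('scene','top'):
    p,d=r.grab_frame(n);W=cloud(n,d);L=(W[...,:2]-C)@np.array([[c,-s],[s,c]])
    m=(abs(L[...,1])<.09)&(L[...,0]>-.085)&(L[...,0]<.07)&(W[...,2]>.055)&(W[...,2]<.09)
    print(n,m.sum(),np.polyfit(L[m][:,0],W[m][:,2],1))
    if n=='scene':cv2.imwrite('pics/s6.png',p[60:260,150:470].repeat(2,0).repeat(2,1))
```

```text
scene 4713 [-0.00019755  0.06840591]
top 3139 [0.00120615 0.06820465]
```

View pics/s6.png

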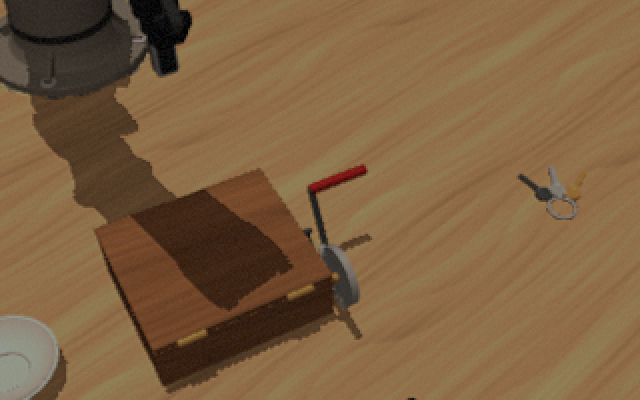

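The lid is level at 68 mm (slope about 0 rad, so snapped shut), the gripper is clear, and the keys and dish are where they were.

```bash
python3 -c "
from bench import r
print(r.hand_in())"
```

```text
the job is handed in; nothing more can be done
None
```

I handed the job in at about 14 s: the glasses case is flat in the box, the lever was flipped while the lid was still up, the lid is snapped shut, and the dish, shoehorn and keys were not touched; the judge's verdict was not shown.

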